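Open the push-latch cutter drawer, hang the cutter rack on its two hooks, shut the drawer

TASK

Press the green button on top of the cream drawer unit and let the blue-fronted drawer spring all the way out by itself, without touching it. Then lift the cutter rack out by its red grip and hang it on the yellow stand with one end pin in each hook, making sure that both pins have settled in their hooks before you let go. Finally push the drawer shut until it latches, leaving the collets in it and everything else on the bench where it is.

Things in the scene. Friction and masses are not known exactly. Their poses are not given: they have to be found in the camera images.
- unit: Cream steel drawer unit fixed to the bench, 160 (its x) x 280 (its y) x 90 mm tall, open at its -x face where the drawer comes out; its top is 8 mm thick. Origin: centre of the underside; z up. The drawer slides out along the unit's -x axis. The green button is on its top, near the +y end.
- button_top (a point): Centre of the top of the green round push button (30 mm diameter, 16 mm proud of the unit's top, so 106 mm above the bench). Pressed straight down it sinks up to 6 mm against a spring of 1.5 N at rest to 5 N fully down; the catch lets go at some 3 to 5 mm. It springs back when let go.
- button (a joint): Travel of the button, m: 0 up, 0.006 fully down.
- drawer (a joint): Drawer opening, m: 0 shut and latched, 0.130 fully out (a stop). When the button is pressed a damped spring (6 N shut, 3 N fully out) drives it out in about a second and holds it out. To shut it, push the front inward: about 6 to 12 N in all, the most in the last 15 mm where the catch is ridden over (its button dips by itself); it must be pushed about 2 mm past 0 (it stops at -0.004), whereupon it latches and rests at about 0 when let go.
- drawer_front (a point): Middle of the outer face of the drawer's blue front panel (moves with the drawer; axes parallel to the unit's), 60 mm above the bench. The panel is 276 mm wide (y), 10 mm thick, and reaches from 4 to 88 mm above the bench.
- drawer_floor (a point): Centre of the drawer's inner floor, 12 mm above the bench (moves with the drawer; axes parallel to the unit's). The inside is 130 mm (x) by 210 mm (y); side and rear walls are 23 mm high above the floor, the front panel 76 mm.
- rack: Cutter rack, 0.15 to 0.3 kg, standing upright in the drawer, its long axis (its y) across the drawer. Wooden block 28 (x) x 104 (y) x 22 mm tall; aluminium end plates 24 mm wide, 50 mm tall, outer faces at y = +-57 mm; steel end pins of 8 mm diameter along y, axis 40 mm above the underside, from the end plates out to y = +-95 mm; two 10 mm brass cutters, 48 mm tall, at y = +-40 mm; red grip in the middle. Origin: centre of the underside; z up.
- rack_handle (a point): Grip point of the rack's red grip, a plate 12 mm thick (rack x) x 44 mm long (rack y), its top 62 mm and this point 52 mm above the rack's underside. Axes are the rack's; take it from above with the fingers closing along the rack's x.
- pin_a (a point): Point on the axis of the rack's pin at its +y end, 76 mm from the middle, 40 mm above the underside.
- pin_b (a point): The same at the rack's -y end.
- stand: Hook stand fixed to the bench: dark steel base 110 (x) x 210 (y) x 12 mm, two yellow posts 12 mm wide (y) at y = +-76 mm, each ending in an upturned hook. The space between the posts is 140 mm and free. Origin: centre of the underside; z up.
- hook_1 (a point): Seat of the hook at the +y end: the axis of a seated pin, 116 mm above the bench (a pin may lie up to 5 mm to either side across it). The hook is a trough running along the stand's y, 12 mm long, about 18 mm wide at the bottom and flaring 25 degrees to both sides, the lip on -x 20 mm high above the trough bottom and on +x 32 mm (top 144 mm above the bench). Either end of the rack may hang on either hook. Axes are the stand's.
- hook_2 (a point): The same at the stand's -y end.
- collet_1: Steel collet, 26 mm diameter, 26 mm tall, standing in the rear part of the drawer towards the unit's -y end; stays in the drawer. Origin: centre of its underside.
- collet_2: A second, equal collet in the rear part of the drawer towards the unit's +y end; stays in the drawer.
- oil_bottle: White plastic bottle, 60 mm diameter, 130 mm tall, standing at the back of the bench; origin: centre of its underside. Leave alone.
- tin: Steel tin with a red band, 80 mm diameter, 80 mm tall, at the back of the bench; origin: centre of its underside. Leave alone.
- wrench: Steel wrench lying near the robot, to the left of the hammer. Leave alone.
- screwdriver: Orange-handled screwdriver, 160 mm, lying between the unit and the stand, on the robot's side. Leave alone.
- hammer: Hammer, 240 mm, lying to the right of the stand. Leave alone.
- parallel: Steel parallel block, 120 x 30 x 40 mm tall, lying to the right of the stand. Leave alone.

How it is judged (in metres and radians):
On the way, in this order (a step that is already met when the one before it is completed fails the run):
1. the drawer has sprung fully out (beyond 120 mm) with the rack in it (value of joint drawer above 0.12 m and z of rack in the frame of drawer_floor between -0.01 and 0.03 m and x of rack in the frame of drawer_floor between -0.066 and 0.066 m and y of rack in the frame of drawer_floor between -0.106 and 0.106 m), for 0.1 s.
2. the rack is lifted clear of the drawer in the fingers (z of rack in the frame of drawer_floor above 0.045 m and contact force between the fingers and rack above 0.5 N), for 0.1 s.
3. both pins have settled in the two hooks (5 mm in height, 18 mm in plan) while the fingers still hold the rack ((((horizontal distance between pin_a and hook_1 below 0.018 m and z of pin_a in the frame of hook_1 between -0.005 and 0.005 m) and (horizontal distance between pin_b and hook_2 below 0.018 m and z of pin_b in the frame of hook_2 between -0.005 and 0.005 m)) or ((horizontal distance between pin_a and hook_2 below 0.018 m and z of pin_a in the frame of hook_2 between -0.005 and 0.005 m) and (horizontal distance between pin_b and hook_1 below 0.018 m and z of pin_b in the frame of hook_1 between -0.005 and 0.005 m))) and contact force between the fingers and rack above 0.5 N), for 0.2 s.
4. the rack hangs on both hooks, let go ((((horizontal distance between pin_a and hook_1 below 0.018 m and z of pin_a in the frame of hook_1 between -0.005 and 0.005 m) and (horizontal distance between pin_b and hook_2 below 0.018 m and z of pin_b in the frame of hook_2 between -0.005 and 0.005 m)) or ((horizontal distance between pin_a and hook_2 below 0.018 m and z of pin_a in the frame of hook_2 between -0.005 and 0.005 m) and (horizontal distance between pin_b and hook_1 below 0.018 m and z of pin_b in the frame of hook_1 between -0.005 and 0.005 m))) and contact force between the fingers and rack below 0.1 N), for 0.3 s.
5. the drawer is shut (value of joint drawer below 0.005 m), for 0.2 s.
At the end, for the whole second after the job is handed in: The rack hangs at rest, let go, with one pin in each hook (each pin point within 5 mm in height and 18 mm in plan of the seat of its hook, either way round); the drawer is shut and latched by itself (under 5 mm open, button up, under 2.5 mm down), both collets still in it (all of step 4 and linear speed of rack below 0.03 m/s and value of joint drawer below 0.005 m and value of joint button below 0.0025 m and z of collet_1 in the frame of drawer_floor between -0.01 and 0.03 m and x of collet_1 in the frame of drawer_floor between -0.066 and 0.066 m and y of collet_1 in the frame of drawer_floor between -0.106 and 0.106 m and z of collet_2 in the frame of drawer_floor between -0.01 and 0.03 m and x of collet_2 in the frame of drawer_floor between -0.066 and 0.066 m and y of collet_2 in the frame of drawer_floor between -0.106 and 0.106 m); the robot touches nothing.
It fails at once if the robot touches the drawer (over 0.5 N) before it has sprung out, while the rack is still in it (contact force between any of the fingers, the arm and drawer above 0.5 N and value of joint drawer below 0.09 m and (z of rack in the frame of drawer_floor between -0.01 and 0.03 m and x of rack in the frame of drawer_floor between -0.066 and 0.066 m and y of rack in the frame of drawer_floor between -0.106 and 0.106 m)).
It fails at once if a bystander on the bench is moved by more than 30 mm (distance of any of oil_bottle, tin, wrench, screwdriver, hammer, parallel from where it was at the start of the episode above 0.03 m).
It also fails if it takes over 61 s, if anything falls off the work surface, if the arm or the gripper's body presses on something with over 40 N, if the wrist force passes 120 N, or if a joint passes its speed limit or range.

ROBOT

A 6-joint arm with a two-finger parallel gripper is mounted at the origin on the work surface. World frame = base frame: x ahead of the robot, y to its left, z up, the work surface at z = 0. Lengths are in m, angles in degrees, forces in N, time in s.
With the tool pointing down it reaches from about 0.375 to 0.9 m from the base axis. Payload 3.1 kg.
Tool frame: the origin (TCP) lies at the very end of the fingers, on their centre line; the grasp point (between the pads) lies 19 mm behind it (grasp_offset is the distance from the TCP to the grasp point, in m); z points along the fingers, y is the direction in which the jaws open and shut (so a half turn about z gives the same grasp; the last joint's range is limited). The gripper opens to 87 mm and grips with 3 to 60 N. Pads are 19 mm wide; open, the fingers measure 117 mm over their backs; the gripper's body (75 mm by 190 mm) begins 51 mm behind the grasp point.
Start: joints at [-81.732, 30.224, 82.088, -0, 67.689, -10.227], TCP at [0.198, -0.593, 0.223] pointing down, gripper open.
Joint ranges: [-176.69, 176.69], [-43.24, 126.21], [12.49, 139.97], [-82, 262], [0, 151.66], [-163.58, 163.58]. Speed limits (degrees/s): [159.86, 159.86, 180, 180, 180, 180].

INTERFACE

Orientations are given as a 3x3 rotation matrix whose columns are the frame's x, y, z axes.
In Python, from rig import * gives the robot as it stands. The module is installed in compiled form; this text tells all that it offers.
- The arm moves only by the tool play_rows, never from a script. Its argument "plan" is a list that holds one entry, the list of rows, each a list of 7 numbers: the shift along the world's x, y, z each as a share of 5 cm, from -1 to 1, then the turn, a rotation vector about the world's x, y, z each as a share of pi rad, from -1 to 1, then the gripper's target within -1 to 1 (fully open at 1, half-way at 0, shut at -1). A call has 1 to 12 rows; each row shifts and turns the commanded pose from where the row before left it; what a row does not reach is not made up. A row lasts 1/10 s, in which the tool goes at most 50 mm and 8.59 degrees, less where a joint would pass 70% of its speed; a pose out of reach is approached as far as the arm can. A call with a number of a shift or a turn outside -1 to 1 is refused whole. A call with a gripper value outside its range is refused whole. The fingers move at their own pace and stop on an object; the grip force is fixed at half the most. Time passes only in rows, so rows that do not move let the fingers close. It gives the time, the measured TCP pose, the force and the opening at its end, in the units of the state.
- read_state(): the state, without advancing time (a new reading comes with each control period).
- capture(name): name is "side" or "top" or "wrist"; returns the picture (384x512x3 uint8, red, green, blue); there is no depth.
- camera_params(name): a dict with "intrinsics" (3x3 intrinsics, pixels), "R" (3x3) and "t" (3): a world point X has camera coordinates R X + t; the wrist camera has in their place "mount" (4x4, takes a point from camera to tool coordinates, whose origin is the TCP and whose axes are the flange's). Camera axes: x right, y down, z forward; pixel columns grow to the right and rows downward; lengths in m; the calibration is good to about 2 mm. The wrist camera is an equidistant fisheye: a pixel r from the principal point sees the ray r / f radians off the axis. A picture is of the moment at which its call begins: read the wrist's pose just before it. camera_params takes no time and is no camera call.
- hand_in(): hands the job in, once; it reports no verdict.
The state is a dict: "time_s": time; "joint_positions": joint angles; "qvel": joint speeds; "tau": joint torques, N m; "position": TCP position; "tcp_rot": TCP orientation; "force": force on the tool from outside, world axes, zero at the start; "moment": the same for the moment, N m; "opening": opening from 0.0 (shut) to 1.0 (fully open).
Only numpy, scipy, OpenCV 4.12 (cv2) and the standard library are available. Lean on these libraries where they do the work, as an engineer would, in place of code of your own. Each camera call takes 0.05 s, during which the arm holds its last target. There are 200 camera calls.

## Working session

There is one attempt and no reset: what is moved stays moved. The work goes in short steps, Python scripts to look and compute and a tool call to move; the robot and the scene stay as the last step left them, time stands still between calls to the robot, and variables do not carry over. Pictures are saved under pics/ and viewed, about 8 in all and at most 12, crops included, and the job is handed in when it is done.

Besides the shell and the picture viewer there is one more tool, called after ">>>" in YAML: its name, and indented under it one key for each argument. play_rows: Moves the arm, as the interface text tells. Its arguments: {"type":"object","properties":{"plan":{"type":"array"}},"required":["plan"]}

```bash
mkdir -p pics; python3 - <<'E'
from rig import *
import cv2,numpy as np
np.set_printoptions(precision=4,suppress=True)
for n in ["side","top"]:
    im=capture(n); cv2.imwrite(f"pics/{n}0.png",cv2.cvtColor(im,cv2.COLOR_RGB2BGR))
    p=camera_params(n); print(n,p)
print(camera_params("wrist"))
print(read_state())
a=cv2.imread("pics/side0.png");b=cv2.imread("pics/top0.png")
E
```

```text
side {'intrinsics': array([[444.8314,   0.    , 255.7884],
       [  0.    , 444.8314, 188.8084],
       [  0.    ,   0.    ,   1.    ]]), 'R': array([[-0.9832, -0.1817, -0.0163],
       [-0.0996,  0.6095, -0.7865],
       [ 0.1528, -0.7717, -0.6173]]), 't': array([0.4808, 0.1793, 1.0859])}
top {'intrinsics': array([[396.1266,   0.    , 247.6979],
       [  0.    , 396.1266, 197.8658],
       [  0.    ,   0.    ,   1.    ]]), 'R': array([[ 0.021 , -0.9998, -0.0032],
       [-0.9911, -0.0204, -0.1318],
       [ 0.1317,  0.0059, -0.9913]]), 't': array([-0.0966,  0.5442,  1.114 ])}
{'intrinsics': array([[297.3186,   0.    , 259.1238],
       [  0.    , 297.3186, 194.7133],
       [  0.    ,   0.    ,   1.    ]]), 'mount': array([[-0.0005, -0.964 , -0.266 ,  0.0722],
       [ 1.    , -0.0006,  0.0004,  0.0004],
       [-0.0006, -0.266 ,  0.964 , -0.1624],
       [ 0.    ,  0.    ,  0.    ,  1.    ]])}
{'time_s': 0.1, 'joint_positions': array([-81.7327,  30.2744,  82.1502,   0.0006,  67.6893, -10.2266]), 'qvel': array([-0.0355, -0.0939, -0.2559, -0.0323,  0.0419,  0.0216]), 'tau': array([ -0.0006, -44.0986, -17.715 ,   0.0636,   0.0534,  -0.    ]), 'position': array([ 0.1982, -0.592 ,  0.2217]), 'tcp_rot': array([[ 0.9484,  0.3172, -0.0003],
       [ 0.3172, -0.9484,  0.002 ],
       [ 0.0004, -0.002 , -1.    ]]), 'force': array([1.6427, 0.3755, 0.0662]), 'moment': array([-0.0309,  0.0027, -0.0706]), 'opening': 0.9973287738637121}
```

View pics/top0.png

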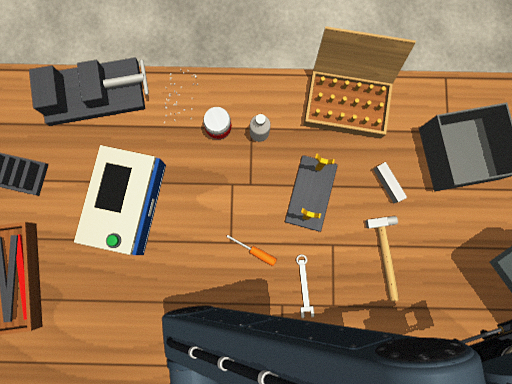

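View pics/side0.png

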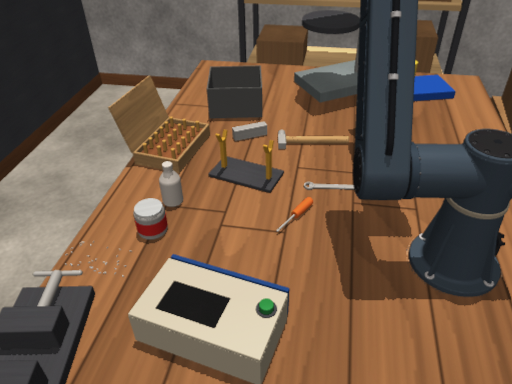

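```bash
cat > h.py <<'E'
from rig import *
import cv2,numpy as np
np.set_printoptions(precision=4,suppress=True)
def ray(n,uv,z):
    p=camera_params(n);d=np.linalg.inv(p["intrinsics"])@[uv[0],uv[1],1.]
    C=-p["R"].T@p["t"];D=p["R"].T@d
    return C+D*(z-C[2])/D[2]
def proj(n,X):
    p=camera_params(n);c=p["R"]@np.asarray(X,float)+p["t"];c=p["intrinsics"]@c;return c[:2]/c[2]
def ortho(n,im,z,x0,y0,w,h,s):
    # output: up=+x, left=+y ; x0,y0 = world at top-left; s px per m
    W=[(x0,y0),(x0,y0-w),(x0-h,y0-w),(x0-h,y0)]
    src=np.float32([proj(n,(a,b,z)) for a,b in W]);dst=np.float32([(0,0),(w*s,0),(w*s,h*s),(0,h*s)])
    return cv2.warpPerspective(im,cv2.getPerspectiveTransform(src,dst),(int(w*s),int(h*s)),flags=cv2.INTER_CUBIC)
E
python3 - <<'E'
from h import *
im=cv2.imread("pics/top0.png")
hsv=cv2.cvtColor(im,cv2.COLOR_BGR2HSV)
print("px/m", proj("top",(0.5,0,0)),proj("top",(0.6,0,0)))
g=cv2.inRange(hsv,(50,100,60),(85,255,255));print("button",[ray("top",c,0.106) for c in cv2.connectedComponentsWithStats(g)[3][1:] ],cv2.connectedComponentsWithStats(g)[2])
for n in ["side"]:
    i2=cv2.imread("pics/side0.png");h2=cv2.cvtColor(i2,cv2.COLOR_BGR2HSV);g=cv2.inRange(h2,(50,100,60),(85,255,255));s=cv2.connectedComponentsWithStats(g);k=1+s[2][1:,4].argmax();print("button side",ray("side",s[3][k],0.106))
sub=im.copy();
m=((hsv[...,1]<60)&(hsv[...,2]>170)).astype(np.uint8);m[:130]=0;m[265:]=0;m[:,200:]=0
cs,_=cv2.findContours(m,cv2.RETR_EXTERNAL,2);c=max(cs,key=cv2.contourArea)
r=cv2.approxPolyDP(cv2.convexHull(c),4,True)[:,0];print(r,[ray("top",q,0.09)[:2] for q in r.astype(float)])
y=cv2.inRange(hsv,(20,140,90),(35,255,255));y[:140]=0;y[230:]=0;y[:,:285]=0;y[:,345:]=0
s=cv2.connectedComponentsWithStats(y);print("hooks",s[2][1:],s[3][1:],[ray("top",q,0.13)[:2] for q in s[3][1:]])
d=((hsv[...,2]<110)&(hsv[...,1]<80)).astype(np.uint8)*255;d[:145]=0;d[235:]=0;d[:,:280]=0;d[:,345:]=0
cs,_=cv2.findContours(d,cv2.RETR_EXTERNAL,2);c=max(cs,key=cv2.contourArea)
r=cv2.approxPolyDP(cv2.convexHull(c),4,True)[:,0];print("base",r,[ray("top",q,0.012)[:2] for q in r.astype(float)])
a=cv2.resize(im[140:240,275:350],None,fx=5,fy=5,interpolation=2)
b=cv2.resize(i2[125:195,200:290],None,fx=4.4,fy=5*100/70*.7,interpolation=2)
b=cv2.resize(b,(420,500*1))
cv2.imwrite("pics/c1.png",np.hstack([a,b]))
E
```

```text
px/m [218.8006 214.2136] [219.8174 181.1254]
button [array([0.4148, 0.2766, 0.106 ])] [[     0      0    512    384 196504]
 [   107    235     12     11    104]]
button side [0.4146 0.2842 0.106 ]
[[100 145]
 [153 156]
 [129 253]
 [ 74 241]] [array([0.6806, 0.3338]), array([0.652 , 0.1826]), array([0.3812, 0.2337]), array([0.4104, 0.3859])]
hooks [[315 154  20  11  92]
 [316 163   8   8  28]
 [301 208  20  10 100]
 [303 217   7   3  10]] [[324.1522 159.9674]
 [319.0357 166.7857]
 [310.21   213.56  ]
 [306.     218.    ]] [array([ 0.6409, -0.2897]), array([ 0.6219, -0.2758]), array([ 0.4951, -0.2522]), array([ 0.4831, -0.241 ])]
base [[302 156]
 [336 166]
 [320 231]
 [285 221]] [array([ 0.6795, -0.2455]), array([ 0.6509, -0.3473]), array([ 0.4558, -0.2989]), array([ 0.483 , -0.1962])]
```

View pics/c1.png

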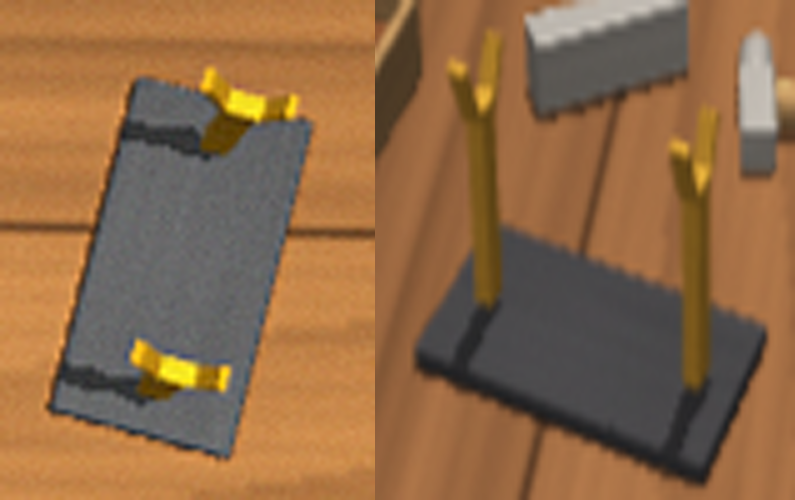

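The top view shows the unit with its blue front towards world -y, the button at about (113,240), and the stand hooks at about (324,160) and (310,213). The crop shows both hook troughs and the base corners, which agree with the model. The stand centre comes out at (0.567,-0.272) with its y axis at -14°. The unit's x axis is at 79.3°.

>>> play_rows:
  plan:
    - [[0.627,0.76,0,0,0,-0.027,-1],[0.627,0.76,0,0,0,-0.027,-1],[0.627,0.76,0,0,0,-0.027,-1],[0.627,0.76,0,0,0,-0.027,-1],[0.627,0.76,0,0,0,-0.027,-1],[0.627,0.76,0,0,0,-0.027,-1],[0.627,0.76,0,0,0,0,-1],[0.627,0.76,0,0,0,0,-1],[0.627,0.76,0,0,0,0,-1]]

```text
time_s: 1.0
position: [0.4813, -0.2488, 0.2223]
tcp_rot: [[0.983, -0.185, -0.0], [-0.185, -0.983, 0.0], [-0.0, -0.0, -1.0]]
force: [0.8, -0.4, -1.4]
opening: 0.265
```

>>> play_rows:
  plan:
    - [[-0.118,0.96,-0.12,0,0,0,-1],[-0.118,0.96,-0.12,0,0,0,-1],[-0.118,0.96,-0.12,0,0,0,-1],[-0.118,0.96,-0.12,0,0,0,-1],[-0.118,0.96,-0.12,0,0,0,-1],[-0.118,0.96,-0.12,0,0,0,-1],[-0.118,0.96,-0.12,0,0,0,-1],[-0.118,0.96,-0.12,0,0,0,-1],[-0.118,0.96,-0.12,0,0,0,-1],[-0.118,0.96,-0.12,0,0,0,-1],[-0.118,0.96,-0.12,0,0,0,-1],[0,0,0,0,0,0,-1]]

```text
time_s: 2.2
position: [0.414, 0.2822, 0.1558]
tcp_rot: [[0.984, -0.178, -0.0], [-0.178, -0.984, 0.001], [-0.001, -0.001, -1.0]]
force: [0.0, -0.5, -0.7]
opening: 0.005
```

```bash
cat >> h.py <<'E'
def wray(uv,z,st):
    p=camera_params("wrist");K=p["intrinsics"];v=(np.array(uv,float)-K[:2,2])/K[0,0];r=np.linalg.norm(v)
    d=np.array([*(np.sin(r)*v/max(r,1e-9)),np.cos(r)]);M=p["mount"];R=st["tcp_rot"]
    C=st["position"]+R@M[:3,3];D=R@M[:3,:3]@d
    return C+D*(z-C[2])/D[2]
def wproj(X,st):
    p=camera_params("wrist");K=p["intrinsics"];M=p["mount"];R=st["tcp_rot"]
    c=M[:3,:3].T@(R.T@(np.asarray(X)-st["position"])-M[:3,3]);q=np.hypot(c[0],c[1])
    return K[:2,2]+K[0,0]*np.arctan2(q,c[2])*c[:2]/q
def wshot(name):
    st=read_state();im=cv2.cvtColor(capture("wrist"),cv2.COLOR_RGB2BGR);cv2.imwrite(f"pics/{name}.png",im);return st,im
def wortho(im,st,z,x0,y0,w,h,s):
    g=np.array([[wproj((x0-(j+.5)/s,y0-(i+.5)/s,z),st) for i in range(int(w*s))] for j in range(int(h*s))],np.float32)
    return cv2.remap(im,g,None,cv2.INTER_CUBIC)
E
python3 - <<'E'
from h import *
st,im=wshot("w1");print(st["time_s"],st["position"],st["tcp_rot"],st["force"],st["joint_positions"])
hsv=cv2.cvtColor(im,cv2.COLOR_BGR2HSV);g=cv2.inRange(hsv,(50,100,60),(85,255,255));s=cv2.connectedComponentsWithStats(g);k=1+s[2][1:,4].argmax();print("button",s[2][k],s[3][k],wray(s[3][k],0.106,st))
E
```

```text
2.2 [0.414  0.2822 0.1558] [[ 0.984  -0.178  -0.0004]
 [-0.178  -0.984   0.0014]
 [-0.0006 -0.0014 -1.    ]] [ 0.0316 -0.4632 -0.7286] [ 21.4294  26.4569 103.589    0.1112  49.9446 121.6092]
button [ 244  189   39   38 1147] [262.8099 207.6347] [0.4172 0.2782 0.106 ]
```

View pics/w1.png

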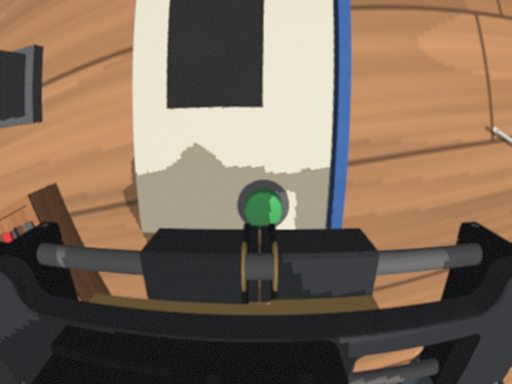

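The wrist view shows the button at (263,208), which puts it at about (0.416,0.279). I'll press it now.

>>> play_rows:
  plan:
    - [[0.04,-0.06,-0.5,0,0,0,-1],[0,0,-0.36,0,0,0,-1],[0,0,-0.06,0,0,0,-1],[0,0,-0.06,0,0,0,-1],[0,0,-0.04,0,0,0,-1],[0,0,-0.04,0,0,0,-1],[0,0,-0.02,0,0,0,-1],[0,0,0,0,0,0,-1],[0,0,0,0,0,0,-1]]

```text
time_s: 3.15
position: [0.4181, 0.2742, 0.1031]
tcp_rot: [[0.983, -0.185, 0.001], [-0.185, -0.983, 0.0], [0.001, -0.0, -1.0]]
force: [0.4, -2.3, 3.7]
opening: 0.005
```

>>> play_rows:
  plan:
    - [[0,0.03,-0.03,0,0,0,-1],[0,0.03,-0.03,0,0,0,-1],[0,0,-0.02,0,0,0,-1],[0,0,0,0,0,0,-1],[0,0,0,0,0,0,-1]]

```text
time_s: 3.65
position: [0.4179, 0.2767, 0.1002]
tcp_rot: [[0.983, -0.184, 0.001], [-0.184, -0.983, -0.001], [0.001, 0.001, -1.0]]
force: [-2.0, -6.0, 17.7]
opening: 0.005
```

```bash
python3 - <<'E'
from h import *
print(read_state()["position"],read_state()["force"])
im=cv2.cvtColor(capture("top"),cv2.COLOR_RGB2BGR);cv2.imwrite("pics/top1.png",im)
h=cv2.cvtColor(im,cv2.COLOR_BGR2HSV);b=cv2.inRange(h,(105,120,50),(125,255,255));b[:130]=0;b[270:]=0
s=cv2.connectedComponentsWithStats(b);print(s[2][1:][s[2][1:,4]>30],s[3][1:][s[2][1:,4]>30])
E
```

```text
[0.4179 0.2767 0.1002] [-2.0376 -6.0386 17.6738]
[[165 165  30  97 697]] [[179.241  213.7403]]
```

>>> play_rows:
  plan:
    - [[0,0,0.5,0,0,0,-1],[0,0,0.9,0,0,0,1],[0.1,-0.6,0.6,0,0,0,1],[0.2,-0.7,0.6,0,0,0,1],[0.2,-0.8,0.4,0,0,0,1],[0.2,-0.6,0,0,0,0,1],[0,0,0,0,0,0,1],[0,0,0,0,0,0,1],[0,0,0,0,0,0,1],[0,0,0,0,0,0,1],[0,0,0,0,0,0,1],[0,0,0,0,0,0,1]]

```text
time_s: 4.9
position: [0.4522, 0.143, 0.2483]
tcp_rot: [[0.983, -0.184, -0.001], [-0.184, -0.983, 0.0], [-0.001, -0.0, -1.0]]
force: [-0.3, 0.5, -0.1]
opening: 0.925
```

```bash
python3 - <<'E'
from h import *
st,im=wshot("w2");print(st["time_s"],st["position"],st["force"])
o=wortho(im,st,0.075,0.64,0.26,0.24,0.26,2000)
cv2.imwrite("pics/w2o.png",o)
h=cv2.cvtColor(im,cv2.COLOR_BGR2HSV);r=cv2.inRange(h,(0,150,70),(8,255,255))|cv2.inRange(h,(172,150,70),(180,255,255))
s=cv2.connectedComponentsWithStats(r);k=s[2][:,4]>40
print(s[2][k],s[3][k])
for c in s[3][k][1:]: print(wray(c,0.074,st))
E
```

```text
4.9 [0.4522 0.143  0.2483] [-0.2568  0.4981 -0.0579]Traceback (most recent call last):
  File "<stdin>", line 3, in <module>
  File "h.py", line 27, in wortho
    g=np.array([[wproj((x0-(j+.5)/s,y0-(i+.5)/s,z),st) for i in range(int(w*s))] for j in range(int(h*s))],np.float32)
                 ~~~~~^^^^^^^^^^^^^^^^^^^^^^^^^^^^^^^^
  File "h.py", line 21, in wproj
    p=camera_params("wrist");K=p["intrinsics"];M=p["mount"];R=st["tcp_rot"]
ValueError: time passes only in moves, steps and waits
```

Too many `camera_params` calls, so I'll cache it. The picture is already saved.

```bash
sed -i '3i import functools; camera_params=functools.lru_cache(camera_params)' h.py; python3 - <<'E'
from h import *
st=read_state();im=cv2.imread("pics/w2.png")
o=wortho(im,st,0.075,0.64,0.26,0.24,0.26,2000)
cv2.imwrite("pics/w2o.png",o)
h=cv2.cvtColor(im,cv2.COLOR_BGR2HSV);r=cv2.inRange(h,(0,150,70),(8,255,255))|cv2.inRange(h,(172,150,70),(180,255,255))
s=cv2.connectedComponentsWithStats(r);k=s[2][:,4]>40
print(s[2][k],s[3][k])
for c in s[3][k][1:]: print(wray(c,0.074,st))
E
```

```text
[[     0      0    512    384 196233]
 [   251    113     10     39    375]] [[255.4999 191.6142]
 [255.528  131.7467]]
[0.5051 0.1364 0.074 ]
```

View pics/w2o.png

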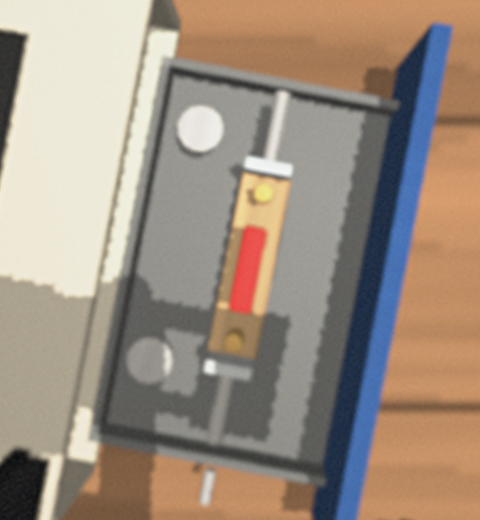

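The rectified view shows the drawer fully out and the rack upright in it. The red grip is at about (249,270), which is world (0.505,0.136), with its long axis at about -10.4°. The tool is already aligned, so I'll go down with the fingers half open.

>>> play_rows:
  plan:
    - [[0.5,-0.07,0,0,0,0,0],[0.55,-0.07,-0.5,0,0,0,0],[0,0,-0.9,0,0,0,0],[0,0,-0.9,0,0,0,0],[0,0,-0.6,0,0,0,0],[0,0,0,0,0,0,0],[0,0,0,0,0,0,0]]

```text
time_s: 5.65
position: [0.5052, 0.1355, 0.1036]
tcp_rot: [[0.983, -0.185, -0.001], [-0.185, -0.983, 0.0], [-0.001, 0.0, -1.0]]
force: [-0.6, -0.2, -0.1]
opening: 0.521
```

```bash
python3 - <<'E'
from h import *
st,im=wshot("w3");print(st["time_s"],st["position"],st["opening"])
h=cv2.cvtColor(im,cv2.COLOR_BGR2HSV);r=cv2.inRange(h,(0,150,70),(8,255,255))|cv2.inRange(h,(172,150,70),(180,255,255))
s=cv2.connectedComponentsWithStats(r);k=s[2][:,4]>40
for c,q in zip(s[3][k][1:],s[2][k][1:]): print(q,c,wray(c,0.074,st))
E
```

```text
5.65 [0.5052 0.1355 0.1036] 0.5210748796918652
[ 249  180   17   72 1141] [256.986  215.7493] [0.5099 0.1354 0.074 ]
[  0 360  18  24 160] [  6.8563 373.7625] [0.3193 0.5574 0.074 ]
```

View pics/w3.png

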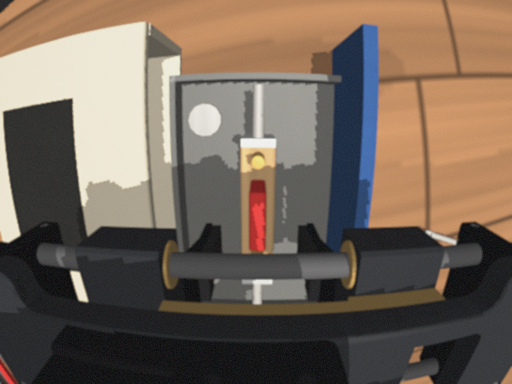

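The grip is centred between the fingers, with clearance on both sides. Next I go down and close.

>>> play_rows:
  plan:
    - [[0,0,-0.5,0,0,0,0],[0,0,-0.5,0,0,0,0],[0,0,-0.17,0,0,0,0],[0,0,0,0,0,0,0],[0,0,0,0,0,0,-1],[0,0,0,0,0,0,-1],[0,0,0,0,0,0,-1],[0,0,0,0,0,0,-1],[0,0,0,0,0,0,-1],[0,0,0,0,0,0,-1],[0,0,0,0,0,0,-1],[0,0,0,0,0,0,-1]]

```text
time_s: 6.9
position: [0.5051, 0.1353, 0.0452]
tcp_rot: [[0.983, -0.185, 0.0], [-0.185, -0.983, 0.0], [0.0, -0.0, -1.0]]
force: [-0.4, -0.2, 2.1]
opening: 0.135
```

>>> play_rows:
  plan:
    - [[0,0,0.1,0,0,0,-1],[0,0,0.3,0,0,0,-1],[0,0,0.5,0,0,0,-1],[0,0,0.6,0,0,0,-1],[0,0,0.6,0,0,0,-1],[0,0,0.6,0,0,0,-1],[0,0,0.4,0,0,0,-1],[0,0,0,0,0,0,-1],[0,0,0,0,0,0,-1]]

```text
time_s: 7.8
position: [0.5044, 0.1352, 0.1997]
tcp_rot: [[0.983, -0.185, -0.001], [-0.185, -0.983, -0.0], [-0.001, 0.0, -1.0]]
force: [-0.2, -0.3, -1.9]
opening: 0.132
```

Opening is 0.132 (about 12 mm), so the rack is held and lifted. Now I carry it over the stand.

>>> play_rows:
  plan:
    - [[0.06,-0.4,0,0,0,-0.0093,-1],[0.125,-0.8,0,0,0,-0.0093,-1],[0.125,-0.8,0,0,0,0,-1],[0.125,-0.8,0,0,0,0,-1],[0.125,-0.8,0,0,0,0,-1],[0.125,-0.8,0,0,0,0,-1],[0.125,-0.8,0,0,0,0,-1],[0.125,-0.8,0,0,0,0,-1],[0.125,-0.8,0,0,0,0,-1],[0.125,-0.8,0,0,0,0,-1],[0.125,-0.6,0,0,0,0,-1],[0.06,-0.33,0,0,0,0,-1]]

```text
time_s: 9.0
position: [0.5727, -0.2935, 0.1973]
tcp_rot: [[0.97, -0.244, -0.003], [-0.244, -0.97, 0.002], [-0.003, -0.001, -1.0]]
force: [-0.6, -0.2, -2.4]
opening: 0.136
```

>>> play_rows:
  plan:
    - [[0,0,0,0,0,0,-1],[0,0,0,0,0,0,-1],[0,0,0,0,0,0,-1]]

```text
time_s: 9.3
position: [0.5729, -0.2888, 0.1994]
tcp_rot: [[0.971, -0.241, -0.002], [-0.241, -0.971, 0.002], [-0.002, -0.002, -1.0]]
force: [-0.5, 0.1, -2.0]
opening: 0.139
```

```bash
python3 - <<'E'
from h import *
st,im=wshot("w4");print(st["time_s"],st["position"],st["tcp_rot"][:,1],st["opening"],st["force"],st["moment"])
t=cv2.cvtColor(capture("side"),cv2.COLOR_RGB2BGR);cv2.imwrite("pics/side4.png",t)
u=np.array([np.cos(np.radians(-14)),np.sin(np.radians(-14)),0])
for z in(0.116,0.136):
  for k in(1,-1):
    P=np.array([.567,-.272,z])+k*.076*u;print(z,wproj(P,st),proj("side",P))
o=np.hstack([im[40:300,:][:,100:420],]);o=cv2.resize(o,(480,390),interpolation=2)
c=cv2.resize(t[100:200,200:290],(351,390),interpolation=2)
cv2.imwrite("pics/c4.png",np.hstack([o[:,:440],c]))
E
```

```text
9.3 [ 0.5729 -0.2888  0.1994] [-0.2407 -0.9706 -0.0017] 0.1392523820778118 [-0.4502  0.0701 -1.9996] [ 0.0405 -0.0034 -0.0603]
0.116 [240.3621 122.0882] [223.0525 137.9703]
0.116 [243.147  284.3899] [269.6279 148.7952]
0.136 [238.663  122.8171] [222.6377 132.2108]
0.136 [242.0779 296.0681] [269.6482 142.9102]
```

View pics/c4.png

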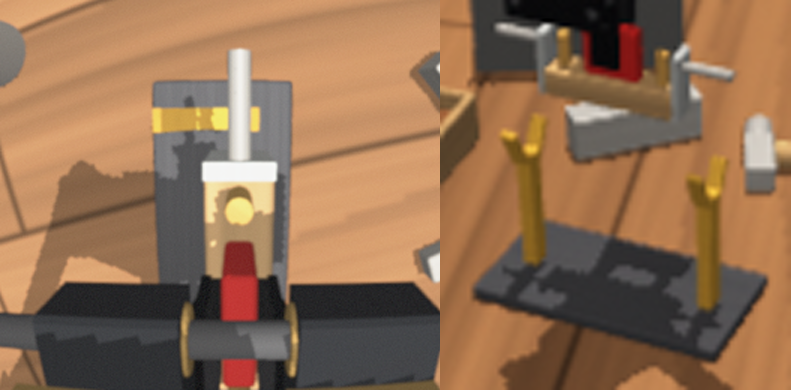

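```bash
python3 - <<'E'
from h import *
st=read_state()
u=np.array([np.cos(np.radians(-14)),np.sin(np.radians(-14)),0]);v=np.array([u[1],-u[0],0]) # v toward -y world (image right)
c=np.array([.567,-.272,0])+.076*u
for name,zr,zl in(("tall right",.144,.132),("tall left",.132,.144)):
  b=.112
  R=c+v*(.009+(zr-b)*.466)+[0,0,zr];L=c-v*(.009+(zl-b)*.466)+[0,0,zl]
  print(name,wproj(L,st),wproj(R,st))
im=cv2.imread("pics/w4.png");h=cv2.cvtColor(im,cv2.COLOR_BGR2HSV);y=cv2.inRange(h,(20,120,80),(35,255,255))
y[140:]=0;y[:95]=0;cs=np.argwhere(y>0);print("obs cols",np.percentile(cs[:,1],[0,1,50,99,100]),"rows",np.percentile(cs[:,0],[0,50,100]))
E
```

```text
tall right [215.1253 123.85  ] [270.3864 123.9271]
tall left [205.2723 124.5842] [262.5336 123.3936]
obs cols [202. 202. 230. 272. 272.] rows [112. 119. 127.]
```

>>> play_rows:
  plan:
    - [[-0.06,0.15,0,0,0,0,-1],[-0.06,0.156,0,0,0,0,-1],[0,0,-0.4,0,0,0,-1],[0,0,-0.4,0,0,0,-1],[0,0,-0.3,0,0,0,-1],[0,0,0,0,0,0,-1],[0,0,0,0,0,0,-1],[0,0,0,0,0,0,-1]]

```text
time_s: 10.2
position: [0.5682, -0.276, 0.1463]
tcp_rot: [[0.97, -0.242, 0.002], [-0.242, -0.97, -0.001], [0.002, 0.001, -1.0]]
force: [0.7, -0.1, -1.6]
opening: 0.135
```

```bash
python3 - <<'E'
from h import *
st,im=wshot("w5");print(st["time_s"],st["position"],st["tcp_rot"][:,1],st["opening"],st["force"],st["moment"])
t=cv2.cvtColor(capture("side"),cv2.COLOR_RGB2BGR);cv2.imwrite("pics/side5.png",t)
o=cv2.resize(im[60:230,190:330],(400,486),interpolation=2)
c=cv2.resize(t[100:190,205:285],(400,486),interpolation=2)
cv2.imwrite("pics/c5.png",np.hstack([o,c]))
E
```

```text
10.2 [ 0.5682 -0.276   0.1463] [-0.2418 -0.9703  0.0007] 0.1354409004866545 [ 0.7042 -0.0995 -1.5767] [ 0.0377 -0.0009 -0.0765]
```

View pics/c5.png

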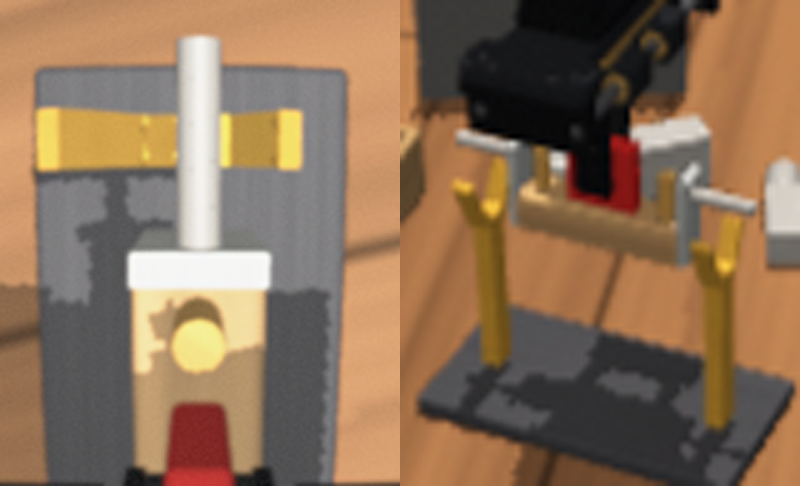

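The left crop shows the trough bottom centred at about x=186 and the pin at 199. That puts the pin about 2.5 mm off towards -y. I'll correct that and lower the rack.

>>> play_rows:
  plan:
    - [[0,0.05,-0.2,0,0,0,-1],[0,0,-0.2,0,0,0,-1],[0,0,-0.16,0,0,0,-1],[0,0,-0.04,0,0,0,-1],[0,0,-0.04,0,0,0,-1],[0,0,0,0,0,0,-1],[0,0,0,0,0,0,-1]]

```text
time_s: 11.0
position: [0.5678, -0.2736, 0.1132]
tcp_rot: [[0.97, -0.242, 0.0], [-0.242, -0.97, -0.0], [0.001, 0.0, -1.0]]
force: [0.2, -0.4, -1.1]
opening: 0.133
```

>>> play_rows:
  plan:
    - [[0,0,-0.03,0,0,0,-1],[0,0,-0.03,0,0,0,-1],[0,0,-0.02,0,0,0,-1],[0,0,0,0,0,0,-1],[0,0,0,0,0,0,-1]]

```text
time_s: 11.5
position: [0.5676, -0.2734, 0.1092]
tcp_rot: [[0.97, -0.242, 0.0], [-0.242, -0.97, -0.0], [0.0, 0.0, -1.0]]
force: [0.3, -0.1, -1.1]
opening: 0.133
```

>>> play_rows:
  plan:
    - [[0,0,-0.02,0,0,0,-1],[0,0,-0.02,0,0,0,-1],[0,0,0,0,0,0,-1],[0,0,0,0,0,0,-1]]

```text
time_s: 11.9
position: [0.5676, -0.2734, 0.109]
tcp_rot: [[0.97, -0.242, 0.001], [-0.242, -0.97, -0.001], [0.001, 0.0, -1.0]]
force: [-1.7, 1.0, 9.2]
opening: 0.134
```

Contact came at TCP z=0.109, as predicted for seated pins, with 9 N upward. I'll check by camera before releasing.

```bash
python3 - <<'E'
from h import *
st,im=wshot("w6");print(st["time_s"],st["position"],st["force"],st["moment"])
t=cv2.cvtColor(capture("side"),cv2.COLOR_RGB2BGR);cv2.imwrite("pics/side6.png",t)
o=cv2.resize(im[60:230,190:330],(400,486),interpolation=2)
c=cv2.resize(t[100:190,205:285],(400,486),interpolation=2)
cv2.imwrite("pics/c6.png",np.hstack([o,c]))
E
```

```text
11.9 [ 0.5676 -0.2734  0.109 ] [-1.6879  1.002   9.2158] [ 0.3283  0.5065 -0.0079]
```

View pics/c6.png

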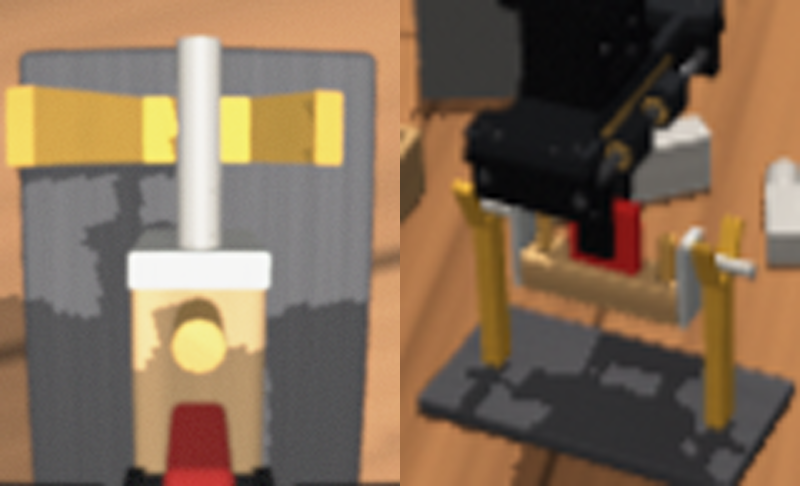

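Both pins lie in their troughs, but the moment says the near hook carries more. I'll press down 1 mm more so the far pin bears too.

>>> play_rows:
  plan:
    - [[0,0,-0.02,0,0,0,-1],[0,0,0,0,0,0,-1],[0,0,0,0,0,0,-1],[0,0,0,0,0,0,-1]]

```text
time_s: 12.4
position: [0.5676, -0.2734, 0.1089]
tcp_rot: [[0.97, -0.242, 0.001], [-0.242, -0.97, -0.001], [0.001, 0.001, -1.0]]
force: [-4.2, 2.3, 13.6]
opening: 0.135
```

```bash
python3 -c "
from h import *
s=read_state();print(s['position'],s['force'],s['moment'])"
```

```text
[ 0.5676 -0.2734  0.1089] [-4.2235  2.2529 13.6481] [ 0.4601  0.7032 -0.0402]
```

The tilt is under 0.1°, so the far pin is within a fraction of a millimetre of its seat. I'll ease off the load and open.

>>> play_rows:
  plan:
    - [[0,0,0.03,0,0,0,-1],[0,0,0,0,0,0,-1],[0,0,0,0,0,0,-1],[0,0,0,0,0,0,0],[0,0,0,0,0,0,0],[0,0,0,0,0,0,0],[0,0,0,0,0,0,0],[0,0,0,0,0,0,0],[0,0,0,0,0,0,0],[0,0,0,0,0,0,0]]

```text
time_s: 13.4
position: [0.5675, -0.2734, 0.1074]
tcp_rot: [[0.97, -0.242, -0.0], [-0.242, -0.97, 0.0], [-0.0, -0.0, -1.0]]
force: [0.0, -0.4, 0.1]
opening: 0.493
```

>>> play_rows:
  plan:
    - [[0,0,0.1,0,0,0,0],[0,0,0.3,0,0,0,0],[0,0,0.5,0,0,0,0],[0,0,0.7,0,0,0,0],[0,0,0.7,0,0,0,0],[0,0,0,0,0,0,0],[0,0,0,0,0,0,0],[0,0,0,0,0,0,0]]

```text
time_s: 14.2
position: [0.5669, -0.2729, 0.2222]
tcp_rot: [[0.97, -0.242, -0.001], [-0.242, -0.97, 0.001], [-0.001, -0.001, -1.0]]
force: [-0.3, 0.5, -0.8]
opening: 0.502
```

```bash
python3 - <<'E'
from h import *
st,im=wshot("w7");print(st["time_s"],st["position"],st["force"],st["opening"],st["joint_positions"])
t=cv2.cvtColor(capture("side"),cv2.COLOR_RGB2BGR);cv2.imwrite("pics/side7.png",t)
tp=cv2.cvtColor(capture("top"),cv2.COLOR_RGB2BGR);cv2.imwrite("pics/top7.png",tp)
h=cv2.cvtColor(tp,cv2.COLOR_BGR2HSV);b=cv2.inRange(h,(105,120,50),(125,255,255));b[:130]=0;b[280:]=0
n,l,s,c=cv2.connectedComponentsWithStats(b);k=1+s[1:,4].argmax();print(s[k],c[k])
o=cv2.resize(im[60:300,130:390],(400,370),interpolation=2);a=cv2.resize(t[100:190,205:285],(400,370),interpolation=2)
cv2.imwrite("pics/c7.png",np.hstack([o,a]))
for P in [(0.490,0.068,.088),(0.627,0.042,.088),(0.353,0.094,.088)]: print(proj("top",P))
E
```

```text
14.2 [ 0.5669 -0.2729  0.2222] [-0.2938  0.521  -0.8355] 0.5020915737506133 [-35.8698  30.6044  81.4118  -0.0013  68.0685  68.1412]
[186 168  21  67 428] [196.3715 199.7453]
[191.6207 214.4184]
[202.8327 165.8677]
[180.0352 264.5865]
```

View pics/c7.png

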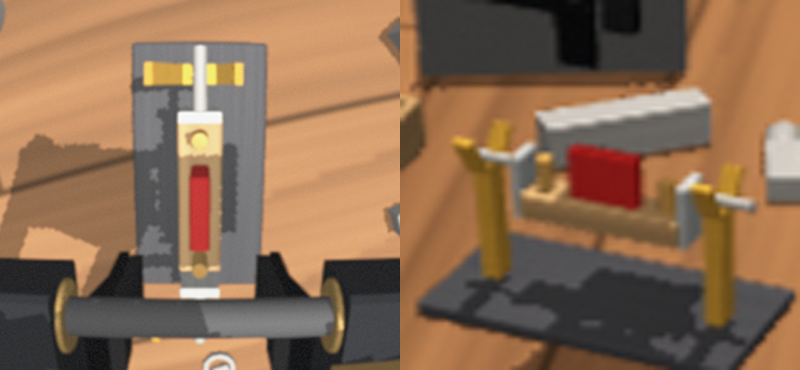

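The rack hangs level with a pin in each hook, and the fingers are clear. Next I go round to the drawer's front with the fingers shut.

>>> play_rows:
  plan:
    - [[-0.293,0.94,0,0,0,0.0093,-1],[-0.293,0.94,0,0,0,0.0093,-1],[-0.293,0.94,0,0,0,0,-1],[-0.293,0.94,0,0,0,0,-1],[-0.293,0.94,0,0,0,0,-1],[-0.293,0.94,0,0,0,0,-1],[0,0,0,0,0,0,-1],[0,0,0,0,0,0,-1],[0,0,0,0,0,0,-1]]

```text
time_s: 15.25
position: [0.4804, 0.0077, 0.2224]
tcp_rot: [[0.983, -0.186, 0.001], [-0.186, -0.983, -0.001], [0.001, 0.0, -1.0]]
force: [0.8, -0.4, -0.0]
opening: 0.005
```

```bash
python3 - <<'E'
from h import *
st,im=wshot("w8");print(st["time_s"],st["position"],st["opening"])
h=cv2.cvtColor(im,cv2.COLOR_BGR2HSV);b=cv2.inRange(h,(105,120,90),(125,255,255))
cs=np.argwhere(b>0)
for r in (60,100,140,180,200):
  q=cs[cs[:,0]==r][:,1]
  if len(q): print(r,q.min(),q.max(),wray((q.max(),r),.088,st))
E
```

```text
15.25 [0.4804 0.0077 0.2224] 0.0050302350211991875
60 194 203 [0.6178 0.0377 0.088 ]
100 194 203 [0.5775 0.0454 0.088 ]
140 195 203 [0.5379 0.0537 0.088 ]
180 196 204 [0.4973 0.0618 0.088 ]
200 197 205 [0.4761 0.0658 0.088 ]
```

View pics/w8.png

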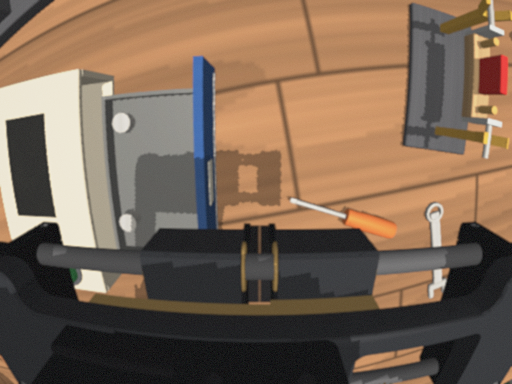

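The view shows the drawer open with both collets in it, and the outer face at y≈0.062. The screwdriver tip at (293,202) is about 45 mm clear of the descent. I'll go down to z=0.05.

>>> play_rows:
  plan:
    - [[0.05,0.2,-0.6,0,0,0,-1],[0,0,-0.9,0,0,0,-1],[0,0,-0.9,0,0,0,-1],[0,0,-0.7,0,0,0,-1],[0,0,-0.34,0,0,0,-1],[0,0,0,0,0,0,-1],[0,0,0,0,0,0,-1]]

```text
time_s: 16.0
position: [0.4829, 0.0174, 0.0503]
tcp_rot: [[0.982, -0.187, -0.0], [-0.187, -0.982, -0.0], [-0.0, 0.0, -1.0]]
force: [-0.9, 0.2, -0.7]
opening: 0.006
```

>>> play_rows:
  plan:
    - [[0.037,0.2,0,0,0,0,-1],[0.037,0.2,0,0,0,0,-1],[0.037,0.2,0,0,0,0,-1],[0.037,0.2,0,0,0,0,-1],[0.055,0.3,0,0,0,0,-1],[0.055,0.3,0,0,0,0,-1],[0.055,0.3,0,0,0,0,-1],[0.055,0.3,0,0,0,0,-1]]

```text
time_s: 16.8
position: [0.5019, 0.1187, 0.0515]
tcp_rot: [[0.983, -0.183, 0.003], [-0.183, -0.983, -0.002], [0.003, 0.001, -1.0]]
force: [-0.3, -8.2, 3.5]
opening: 0.003
```

>>> play_rows:
  plan:
    - [[0.037,0.2,0,0,0,0,-1],[0.037,0.2,0,0,0,0,-1],[0.037,0.2,0,0,0,0,-1],[0.037,0.2,0,0,0,0,-1],[0.02,0.1,0,0,0,0,-1],[0.02,0.1,0,0,0,0,-1],[0,0,0,0,0,0,-1]]

```text
time_s: 17.5
position: [0.5113, 0.1677, 0.0515]
tcp_rot: [[0.983, -0.182, 0.003], [-0.182, -0.983, -0.003], [0.003, 0.002, -1.0]]
force: [1.8, -8.3, 2.4]
opening: 0.006
```

>>> play_rows:
  plan:
    - [[0.015,0.08,0,0,0,0,-1],[0.015,0.08,0,0,0,0,-1],[0,0,0,0,0,0,-1]]

```text
time_s: 17.8
position: [0.513, 0.1764, 0.0515]
tcp_rot: [[0.983, -0.183, 0.004], [-0.183, -0.983, -0.001], [0.004, 0.001, -1.0]]
force: [2.5, -5.8, 2.6]
opening: 0.006
```

>>> play_rows:
  plan:
    - [[0.01,0.05,0,0,0,0,-1],[0.01,0.05,0,0,0,0,-1],[0,0,0,0,0,0,-1]]

```text
time_s: 18.1
position: [0.514, 0.1816, 0.0515]
tcp_rot: [[0.983, -0.183, 0.004], [-0.183, -0.983, -0.001], [0.004, 0.001, -1.0]]
force: [1.4, -6.3, 2.1]
opening: 0.006
```

>>> play_rows:
  plan:
    - [[0.008,0.04,0,0,0,0,-1],[0.008,0.04,0,0,0,0,-1],[0,0,0,0,0,0,-1]]

```text
time_s: 18.4
position: [0.5143, 0.1832, 0.0515]
tcp_rot: [[0.983, -0.182, 0.002], [-0.181, -0.983, -0.005], [0.003, 0.005, -1.0]]
force: [0.8, -14.4, 3.9]
opening: 0.004
```

>>> play_rows:
  plan:
    - [[0.008,0.04,0,0,0,0,-1],[0,0,0,0,0,0,-1],[0,0,0,0,0,0,-1]]

```text
time_s: 18.7
position: [0.5143, 0.1833, 0.0515]
tcp_rot: [[0.983, -0.181, 0.0], [-0.181, -0.983, -0.008], [0.002, 0.007, -1.0]]
force: [0.9, -21.5, 6.4]
opening: 0.007
```

At the hard stop (21 N with no further travel). I'll back away slowly, then check.

>>> play_rows:
  plan:
    - [[-0.02,-0.1,0,0,0,0,-1],[-0.02,-0.1,0,0,0,0,-1],[-0.04,-0.2,0,0,0,0,-1],[-0.1,-0.6,0,0,0,0,-1],[-0.1,-0.7,0,0,0,0,-1],[0,-0.4,0.8,0,0,0,-1],[0,0,0.95,0,0,0,-1],[0,0,0.95,0,0,0,-1],[0,-0.3,0.5,0,0,0,-1],[0,0,0,0,0,0,-1],[0,0,0,0,0,0,-1]]

```text
time_s: 19.8
position: [0.4991, 0.068, 0.2107]
tcp_rot: [[0.983, -0.185, 0.0], [-0.185, -0.983, 0.0], [0.0, -0.001, -1.0]]
force: [0.2, 0.4, -0.5]
opening: 0.002
```

```bash
python3 - <<'E'
from h import *
st=read_state();print(st["time_s"],st["position"],st["force"])
t=cv2.cvtColor(capture("side"),cv2.COLOR_RGB2BGR);tp=cv2.cvtColor(capture("top"),cv2.COLOR_RGB2BGR)
cv2.imwrite("pics/side9.png",t);cv2.imwrite("pics/top9.png",tp)
cv2.imwrite("pics/c9.png",np.hstack([t[100:384,:300],tp[100:384,:400]]))
a=cv2.imread("pics/top0.png")
for n,i in(("0",a),("9",tp)):
  h=cv2.cvtColor(i,cv2.COLOR_BGR2HSV);b=cv2.inRange(h,(105,120,50),(125,255,255));b[:130]=0;b[270:]=0;b[:,250:]=0
  N,l,s,c=cv2.connectedComponentsWithStats(b);k=1+s[1:,4].argmax();print(n,s[k],c[k])
E
```

```text
19.8 [0.4991 0.068  0.2107] [ 0.227   0.4137 -0.4836]
0 [132 158  34  97 901] [148.1243 207.2231]
9 [137 210  16  26 203] [143.9163 223.8227]
```

View pics/c9.png

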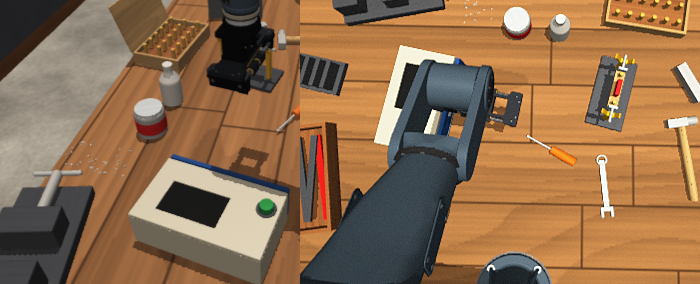

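The side view shows the drawer shut and the green button up. The top view shows the rack on the stand and the bystanders in place. Handing in.

```bash
python3 - <<'E'
from h import *
a=cv2.imread("pics/side0.png").astype(int);b=cv2.imread("pics/side9.png").astype(int)
print("unit-region diff side", np.abs(a-b)[255:370,130:290].mean())
print(hand_in())
E
```

```text
unit-region diff side 7.681702898550725
the job is handed in; nothing more can be done
None
```

The job is handed in. The rack hangs on the stand, the drawer is pushed shut, and the last camera checks showed nothing wrong; the hand-in reports no verdict.

- **Drawer opening:** I pressed the green button fully down and the drawer sprang out by itself.
- **Rack:** I lifted it by the red grip and lowered it into the hooks. The pins made contact at the predicted height, with about 9 to 14 N upward. The moment reading showed the near hook carrying most of the load. The tool tilt was under 0.1°, so the far pin should have been within a fraction of a millimetre of its seat. After release, the pictures showed the rack level with a pin in each hook.
- **Drawer closing:** I pushed the front to its hard stop (about 21 N, no further travel) and backed off. The side view showed it staying shut with the button up. The top camera's blue-front comparison was no use because the arm blocked part of the view.
- **Everything else:** Both collets were seen in the drawer just before it was shut, but not afterwards. The bystanders visible in the last top and side views looked undisturbed; this was judged by eye, not measured.
- **Side-view comparison:** Comparing the start and end side views around the unit gave an average difference of 7.7 grey levels. I did not look into this, though the arm's shadow could account for some of it.

The run ended at about 20 s of the 61 s allowed.

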